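# Set and clamp a welding turntable

### The job

With a fingertip, push the round plate of the welding turntable round (its upright post is there for that) until the index mark on the plate lines up with the long line of the scale collar; then push the clamp lever round towards the robot, fully home against its stop, so that the mark is still in line when you leave. The steel block just rides along on the plate: do not touch, shift or lift it, leave the collar as it is set, and do not disturb the things standing around.

Things in the scene. Friction and masses are not known exactly. Their poses are not given: they have to be found in the camera images.
- plate (a joint): angle (rad) of the steel plate of the welding turntable: a disc 192 mm across, its top 39 mm above the bench, that turns about a vertical axis; the value grows counterclockwise seen from above. It turns stiffly (0.2 N m), has no spring and stays where it is left; it can turn from -2.2 to 2.2
- collar (a joint): angle (rad) of the flat aluminium scale collar round the plate (inner edge 98 mm, outer edge 124 mm from the axis, top 37 mm above the bench), same axis, zero and sense as the plate: index mark and long line are in line when both values are equal. It is held very tightly and must stay as it is; the plate always has to turn counterclockwise from its start, by 0.6 to 1.7 rad
- lever (a joint): angle (rad) of the clamp lever about its own vertical pivot, growing clockwise seen from above: 0 = open, the lever pointing away from the plate; 1.22 = the stop, fully clamped, the lever having swung 70 degrees towards the robot. Stiff (0.1 N m), no spring
- plate_centre (a point): centre of the plate's top face, on its axis; z up
- index_mark (a point): outer end of the index mark on the plate, 97 mm from the axis: a dark radial line, 4 mm wide and 24 mm long, the only line on the plate, reaching to its rim
- target_line (a point): inner end of the target line on the collar, 97 mm from the axis: the one long, broad dark line of the scale (4 mm wide, 22 mm long) between short thin lines every 10 degrees to 50 degrees either side
- post_top (a point): top centre of the steel push post on the plate: upright round pin 14 mm in diameter and 45 mm high (top 84 mm above the bench; foot collar 22 mm across and 4 mm high), 75 mm from the plate's axis, 100 degrees clockwise (from above) from the index mark; the place to push the plate round
- lever_knob (a point): centre of the round black knob (22 mm diameter) at the end of the clamp lever, 60 mm from the lever's pivot, 54 mm above the bench; open space under it down to the bench. The lever's bar is 11 mm thick
- lever_pivot (a point): on the pivot axis of the clamp lever at the height of the knob; the pivot stands on a lug on the robot's right of the turntable, 157 mm from the plate's axis (grey body 130 mm radius, 31 mm high, fixed to the bench)
- block_centre (a point): centre of the loose steel block 32 x 50 x 36 mm (about 0.45 kg), the workpiece, lying within 6 mm of the middle of the plate and riding round with it
- paste_tin: round paste tin, 58 mm across, 28 mm high; loose bystander; origin at the centre of its underside
- vee_block: steel vee block standing on end, 46 x 50 mm, 70 mm high; loose bystander; origin at the centre of its underside
- tape: tape measure standing on edge, 34 x 79 mm, 65 mm high; loose bystander; origin at the centre of its underside
- bolt: hexagon bolt standing on its head, 20 mm across, 44 mm high; loose bystander; origin at the centre of its underside
Not all that is in view belongs to the job. Leave any brown look-alike of the part that bears block_centre alone.

How it is judged (in metres and radians):
On the way, in this order (a step that is already met when the one before it is completed fails the run):
1. the index mark is brought in line with the long line and rests there (horizontal distance between index_mark and target_line below 0.006 m and velocity of joint plate between -0.05 and 0.05 rad/s), for 0.3 s.
2. the clamp lever is pushed home (horizontal distance between index_mark and target_line below 0.006 m and value of joint lever above 1.1 rad), for 0.2 s.
At the end, for the whole second after the job is handed in: index mark within 6 mm (3.5 degrees) of the collar's long line at the rim and the plate at rest, the clamp lever within 0.12 rad of its stop, the block still lying within 25 mm of the plate's centre (all of step 2 and velocity of joint plate between -0.05 and 0.05 rad/s and horizontal distance between block_centre and plate_centre below 0.025 m and height (world z) of block_centre below 0.063 m); the robot touches nothing.
It fails at once if the block is shifted by more than 20 mm or lifted by 5 mm (distance of block_centre from where it was at the start of the episode above 0.02 m or height (world z) of block_centre above 0.063 m).
It fails at once if the robot touches the block (contact force between the arm and block above 1 N).
It fails at once if the fingers touch the block (contact force between the fingers and block above 1 N).
It fails at once if the scale collar is turned by more than 4 mm at its line (distance of target_line from where it was at the start of the episode above 0.004 m).
It fails at once if a bystander is moved by more than 15 mm or tipped over (distance of any of paste_tin, vee_block, tape, bolt from where it was at the start of the episode above 0.015 m or angle between any of paste_tin, vee_block, tape, bolt's own z axis and vertical above 0.4 rad).
It also fails if it takes over 64 s, if anything falls off the work surface, if the arm or the gripper's body presses on something with over 40 N, if the wrist force passes 120 N, or if a joint passes its speed limit or range.

### The arm

A 6-joint arm with a two-finger parallel gripper is mounted at the origin on a cart in front of the work surface, level with it; the furniture and walls round the work are solid. World frame = base frame: x ahead of the robot, y to its left, z up, the work surface at z = 0. Lengths are in mm, angles in rad, forces in N, time in s.
With the tool pointing down it reaches from about 250 to 800 mm from the base axis. Payload 3.9 kg.
Tool frame: the origin (TCP) lies at the centre of the arm's flange, where the gripper is bolted on; the fingertips stand 173 mm ahead of it and the grasp point (between the pads) lies 155 mm ahead of it; z points along the fingers, y is the direction in which the jaws open and shut (so a half turn about z gives the same grasp; the last joint's range is limited). The gripper opens to 85 mm and grips with 20 to 120 N. Pads are 22 mm wide; open, the fingers measure 114 mm over their backs; the gripper's body (76 mm by 85 mm) begins 54 mm behind the grasp point. The pads swing forward as they close: fully open they stand 13 mm farther back than shut.
Start: joints at [1.338, 0.26, -0.138, 1.173, 0, 1.571], TCP at [121.115, 510.83, 404.704] pointing down, gripper open.
Joint ranges: [-2.78, 2.78], [-0.83, 1.72], [-1.28, 1.37], [-1.9, 2.12], [-1.57, 1.48], [-3.14, 3.14]. Speed limits (rad/s): [2.57, 2.57, 3.14, 3.14, 3.14, 3.14].

### API

Orientations are given as a unit quaternion [w, x, y, z].
In Python, from workcell import r gives the robot as it stands.
- The arm moves only by the tool send_rows, never from a script. Its argument "rows" is a list that holds one entry, the list of rows, each a list of 7 numbers: the shift along the world's x, y, z in m, then the turn, a rotation vector about the world's x, y, z in rad, then the opening, from -1 (shut) to 1 (fully open), so that 0 is half open. A call has 1 to 8 rows; each row is the pose to reach, as a shift and turn from the pose commanded when the call began; what a row does not reach only later rows make up. A row lasts 1/8 s, in which the tool goes at most 62.5 mm and 10.7 degrees, less where a joint would pass 70% of its speed; a pose out of reach is approached as far as the arm can. A call with a gripper value outside its range is refused whole. The fingers move at their own pace and stop on an object; "grip_force" is the grip in N (left out, the last holds). Time passes only in rows, so rows that repeat a pose let the fingers close. It gives the time, the measured TCP pose, the force and the opening at its end, in the units of the state.
- r.sense(): the state, without advancing time (a new reading comes with each control period).
- r.read_camera(name): name is "scene" or "top" or "wrist"; returns the picture (400x640x3 uint8, red, green, blue); there is no depth.
- r.get_calibration(name): a dict with "intrinsics" (3x3 intrinsics, pixels), "k1" (the pictures are not rectified: a ray, as slopes to the right and down, at radius r is drawn at 1 + k1 r^2 times it, then the intrinsics apply), "world_from_camera" (4x4, takes a point from camera to world coordinates). Camera axes: x right, y down, z forward; pixel columns grow to the right and rows downward; lengths in mm; the calibration is good to about 2 mm. A picture is of the moment at which its call begins: read the wrist's pose just before it. get_calibration takes no time and is no camera call; for the wrist camera it gives the pose at the moment of the call.
- r.hand_in(): hands the job in, once; it reports no verdict.
The state is a dict: "clock": time; "joints": joint angles; "qd": joint speeds; "tau": joint torques, N m; "ee_pos": TCP position; "eef_rot": TCP orientation; "ft_force": force on the tool from outside, world axes, zero at the start; "torque": the same for the moment, N m; "width": finger opening in mm.
Only numpy, scipy, OpenCV 4.12 (cv2) and the standard library are available. Lean on these libraries where they do the work, as an engineer would, in place of code of your own. Each camera call takes 0.05 s, during which the arm holds its last target.

## Working session

There is one attempt and no reset: what is moved stays moved. The work goes in short steps, Python scripts to look and compute and a tool call to move; the robot and the scene stay as the last step left them, time stands still between calls to the robot, and variables do not carry over. Pictures are saved under pics/ and viewed, and the job is handed in when it is done.

Besides the shell and the picture viewer there is one more tool, called as name(argument=value, ...) on one line, values as JSON. send_rows: Moves the arm, as the interface text tells. Its arguments: {"type":"object","properties":{"rows":{"type":"array","items":{"type":"array","items":{"type":"array","items":{"type":"number"}}}},"grip_force":{"type":"number"}},"required":["rows"]}

```bash
ls; mkdir -p pics; python3 - <<'E'
from workcell import r
import cv2,numpy as np
s=r.sense();print({k:np.round(v,3).tolist() for k,v in s.items()})
for n in ["scene","top"]:
    im=r.read_camera(n);cv2.imwrite(f"pics/{n}0.png",im[:,:,::-1])
    c=r.get_calibration(n);print(n,c)
E
```

```text
pics
{'clock': 0.0, 'joints': [1.338, 0.261, -0.139, 1.173, 0.0, 1.571], 'qd': [0.001, 0.0, 0.0, -0.002, -0.0, -0.001], 'tau': [-0.002, -40.568, 25.392, 0.019, -0.0, -0.0], 'ee_pos': [121.023, 510.509, 403.835], 'eef_rot': [-0.0, 0.116, 0.993, -0.001], 'ft_force': [0.327, 0.325, -0.757], 'torque': [0.018, -0.009, -0.04], 'width': 85.295}
scene {'intrinsics': array([[462.53977843,   0.        , 319.1532114 ],
       [  0.        , 462.53977843, 197.55447218],
       [  0.        ,   0.        ,   1.        ]]), 'k1': -0.043534179778329525, 'world_from_camera': array([[ 8.05471310e-01, -4.29040660e-01,  4.08827691e-01,
         1.19178968e+02],
       [-5.92552460e-01, -5.94540601e-01,  5.43509941e-01,
        -6.21572634e+02],
       [ 9.87679671e-03, -6.80033518e-01, -7.33114495e-01,
         8.11094691e+02],
       [ 0.00000000e+00,  0.00000000e+00,  0.00000000e+00,
         1.00000000e+00]])}
top {'intrinsics': array([[486.15685549,   0.        , 316.10340174],
       [  0.        , 486.15685549, 196.59050175],
       [  0.        ,   0.        ,   1.        ]]), 'k1': -0.08016178078182053, 'world_from_camera': array([[ 2.35345583e-03, -9.95600496e-01,  9.36702374e-02,
         4.07171367e+02],
       [-9.99996776e-01, -2.25378731e-03,  1.16981110e-03,
        -6.44090296e+01],
       [-9.53551715e-04, -9.36726885e-02, -9.95602590e-01,
         1.28639619e+03],
       [ 0.00000000e+00,  0.00000000e+00,  0.00000000e+00,
         1.00000000e+00]])}
```

View pics/scene0.png

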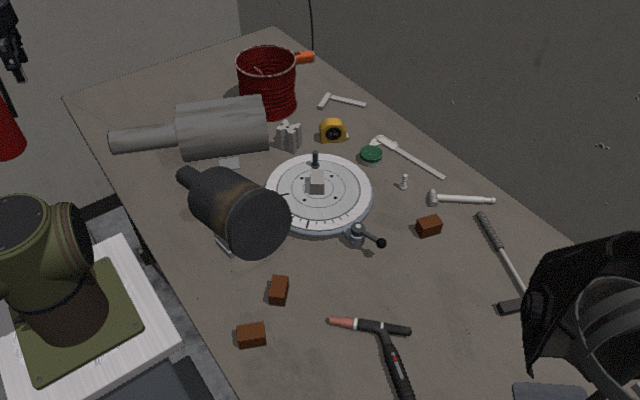

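View pics/top0.png

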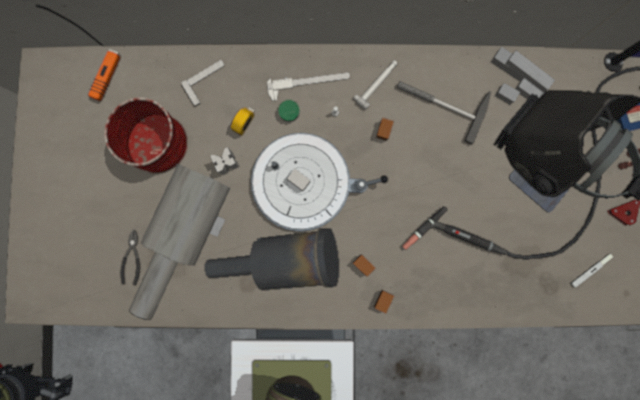

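```bash
cat > h.py <<'E'
import cv2,numpy as np
def ray(c,px):
    K=c["intrinsics"];k=c["k1"]
    d=np.array([(px[0]-K[0,2])/K[0,0],(px[1]-K[1,2])/K[1,1]]);u=d.copy()
    for _ in range(20): u=d/(1+k*(u@u))
    T=c["world_from_camera"];return T[:3,3],T[:3,:3]@np.array([u[0],u[1],1])
def onz(c,px,z):
    o,d=ray(c,px);return o+d*(z-o[2])/d[2]
def proj(c,p):
    T=c["world_from_camera"];q=T[:3,:3].T@(np.array(p,float)-T[:3,3]);u=q[:2]/q[2]
    u=u*(1+c["k1"]*(u@u));return c["intrinsics"][:2,:2]@u+c["intrinsics"][:2,2]
def crop(im,x0,y0,x1,y1,s):
    return cv2.resize(im[y0:y1,x0:x1],None,fx=s,fy=s,interpolation=cv2.INTER_CUBIC)
E
python3 - <<'E'
from h import *
from workcell import r
im=cv2.imread("pics/top0.png");cv2.imwrite("pics/top0c.png",crop(im,200,95,400,245,4))
im=cv2.imread("pics/scene0.png");cv2.imwrite("pics/scene0c.png",crop(im,250,110,450,260,4))
c=r.get_calibration("top")
for n,p,z in [("centre",(300,181),37),("knob",(384,180),54),("pivot",(361,185),54),("post",(274,166),84),("tin",(288,110),28),("vee",(222,160),70),("tape",(242,120),65),("bolt",(335,111),44)]:
    print(n,onz(c,p,z).round(1))
for n in [(205,268),(338,258),(250,262),(338,230),(338,286),(252,236),(230,175),(145,318)]: print(n,onz(c,n,60).round())
E
```

```text
centre [565.2 -21.1  37. ]
knob [ 566.1 -236.6   54. ]
pivot [ 553.1 -177.5   54. ]
post [596.9  42.5  84. ]
tin [756.   12.1  28. ]
vee [614.4 176.3  70. ]
tape [719.5 128.1  65. ]
bolt [ 749.1 -111.9   44. ]
(205, 268) [342. 216.  60.]
(338, 258) [ 368. -118.   60.]
(250, 262) [357. 103.  60.]
(338, 230) [ 438. -118.   60.]
(338, 286) [ 298. -118.   60.]
(252, 236) [422.  98.  60.]
(230, 175) [577. 157.  60.]
(145, 318) [215. 367.  60.]
```

View pics/top0c.png

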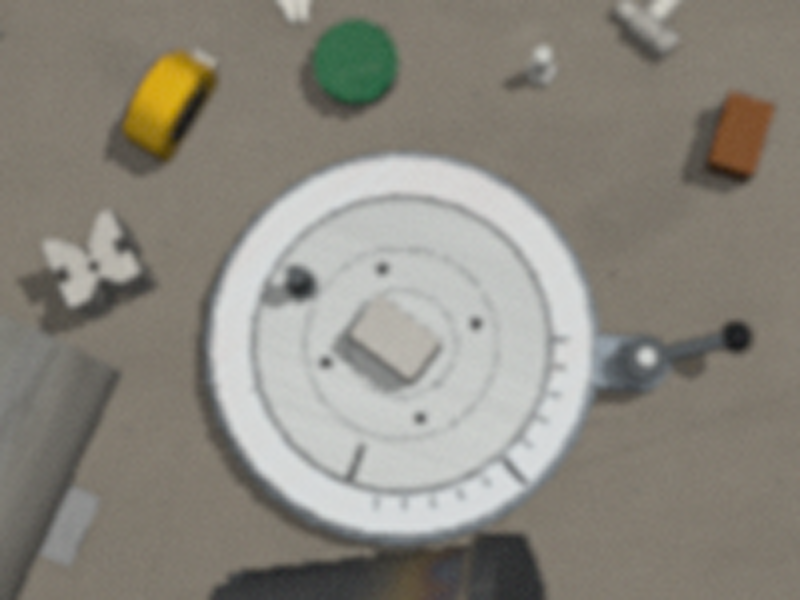

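View pics/scene0c.png

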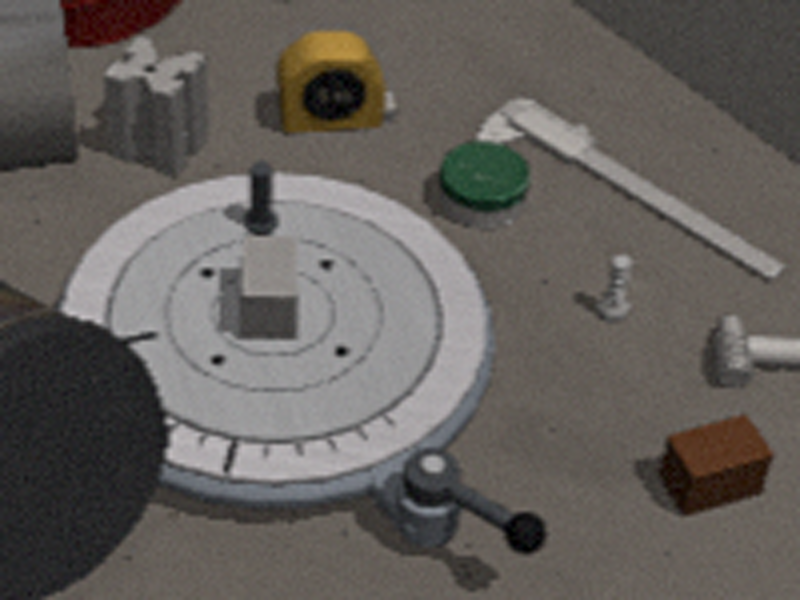

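```bash
cat > meas.py <<'E'
from h import *
from scipy.optimize import least_squares
def circ(P):
    f=lambda v:np.hypot(P[:,0]-v[0],P[:,1]-v[1])-v[2]
    s=least_squares(f,[P[:,0].mean(),P[:,1].mean(),124],loss='soft_l1');return s.x,np.std(f(s.x))
def collar(c,im,guess):
    # outermost edge of white collar: radial scan for steepest bright->less bright step near 124mm
    g=cv2.cvtColor(im,cv2.COLOR_BGR2GRAY).astype(np.float32);g=cv2.GaussianBlur(g,(0,0),.7)
    P=[]
    for a in np.linspace(0,2*np.pi,180,endpoint=False):
        rr=np.arange(112,138,.5)
        px=np.array([proj(c,[guess[0]+R*np.cos(a),guess[1]+R*np.sin(a),37]) for R in rr],np.float32)
        v=cv2.remap(g,px[:,0].reshape(-1,1),px[:,1].reshape(-1,1),cv2.INTER_LINEAR).ravel()
        d=np.convolve(v,[1]*4+[-1]*4,'valid');i=d.argmax() if 0 else d.argmin()
        i=np.argmax(-d);R=rr[i+3]+.25
        P.append([guess[0]+R*np.cos(a),guess[1]+R*np.sin(a)])
    return circ(np.array(P))
def polar(c,im,ctr,r0,r1,z):
    # darkness averaged over radius vs angle
    g=cv2.cvtColor(im,cv2.COLOR_BGR2GRAY).astype(np.float32)
    A=np.deg2rad(np.arange(0,360,.25));R=np.arange(r0,r1,1.)
    px=np.array([[proj(c,[ctr[0]+q*np.cos(a),ctr[1]+q*np.sin(a),z]) for q in R] for a in A],np.float32)
    v=cv2.remap(g,px[...,0],px[...,1],cv2.INTER_LINEAR).mean(1)
    return np.rad2deg(A),v
def darkest(A,v,lo,hi):
    m=(A>=lo)&(A<=hi);a=A[m];w=np.clip(np.median(v[m])-15-v[m],0,None)
    if w.sum()==0: return None
    i=w.argmax();k=abs(a-a[i])<4;return (a[k]*w[k]).sum()/w[k].sum(),w.max()
E
python3 - <<'E'
from meas import *
from workcell import r
c=r.get_calibration("top");im=cv2.imread("pics/top0.png")
g=[565,-21]
for _ in range(3):
    x,s=collar(c,im,g);g=x[:2];print(x.round(2),round(s,2))
A,v=polar(c,im,g,78,92,39);print("index",darkest(A,v,90,270),darkest(A,v,120,200))
A,v=polar(c,im,g,111,118,37);print("target",darkest(A,v,170,280))
# post and knob, tone crop
for n,p,z in [("post",(200+297/4,95+282/4),84),("knob",(200+735/4,95+335/4),60),("pivot",(200+648/4,95+357/4),75)]:
    q=onz(c,p,z);d=q[:2]-g;print(n,q.round(1),np.hypot(*d).round(1),np.rad2deg(np.arctan2(d[1],d[0])).round(1))
c=r.get_calibration("scene")
for n,p,z in [("post",(250+261/4,110+168/4),84),("knob",(250+525/4,110+530/4),54),("cylTop",(215,172),140)]:
    q=onz(c,p,z);d=q[:2]-g;print(n,q.round(1),np.hypot(*d).round(1),np.rad2deg(np.arctan2(d[1],d[0])).round(1))
E
```

```text
[566.47 -20.86 123.67] 0.54
[566.56 -20.9  123.66] 0.51
[566.58 -20.85 123.67] 0.52
index (np.float64(159.63346363005536), np.float32(53.642303)) (np.float64(159.63339477840145), np.float32(53.80191))
target (np.float64(221.4474783521348), np.float32(57.359085))
post [598.2  41.9  84. ] 70.3 63.3
knob [ 568.6 -235.1   60. ] 214.3 -89.5
pivot [ 552.5 -178.1   75. ] 157.9 -95.1
post [604.1  41.   84. ] 72.4 58.8
knob [ 570.2 -236.3   54. ] 215.5 -89.0
cylTop [360.4  61.5 140. ] 222.0 158.2
```

Candidates:
- **Post:** the pin on the plate at top-view pixel (274,166), not the loose bolt at (335,111).
- **Block:** the grey steel block at (298,181). The brown look-alikes at (384,129), (363,265) and (383,301) get left alone.
- **Lever knob:** the black ball at (384,180).

The close crop confirms these choices. The plate needs about 61.8° counterclockwise. I'm moving to a point high above the far side of the post with the gripper shut.

send_rows(rows=[[[0.04,-0.035,0,0,0,0.05,-1],[0.08,-0.07,0,0,0,0.1,-1],[0.12,-0.106,0,0,0,0.15,-1],[0.16,-0.142,0,0,0,0.2,-1],[0.2,-0.177,0,0,0,0.232,-1],[0.24,-0.212,0,0,0,0.232,-1],[0.28,-0.248,0,0,0,0.232,-1],[0.32,-0.284,0,0,0,0.232,-1]]])

```text
clock: 1.1
ee_pos: [442.1, 225.4, 404.4]
eef_rot: [-0.0, 0.0, 1.0, -0.0]
ft_force: [0.0, 1.0, -0.1]
width: -0.3
```

send_rows(rows=[[[0.04,-0.035,0,0,0,0,-1],[0.08,-0.07,0,0,0,0,-1],[0.12,-0.106,0,0,0,0,-1],[0.16,-0.142,0,0,0,0,-1],[0.204,-0.177,0,0,0,0,-1],[0.204,-0.177,0,0,0,0,-1]]])

```text
clock: 1.85
ee_pos: [647.5, 47.1, 402.8]
eef_rot: [-0.0, 0.003, 1.0, -0.0]
ft_force: [0.0, 0.2, -0.6]
width: 0.1
```

```bash
python3 - <<'E'
from h import *
from workcell import r
s=r.sense();print(s["ee_pos"],s["joints"])
im=r.read_camera("scene")[:,:,::-1].copy();cv2.imwrite("pics/s1.png",im)
c=r.get_calibration("wrist");im=r.read_camera("wrist")[:,:,::-1].copy();cv2.imwrite("pics/w1.png",im)
print(c["world_from_camera"].round(2))
E
```

```text
[647.53223694  47.10862274 402.76372184] [ 7.27701076e-02  4.80419666e-01  1.94927024e-01  1.28607731e+00
 -6.49437418e-04  7.77898582e-02]
[[ 0.0000e+00  9.6000e-01  2.8000e-01  5.7393e+02]
 [ 1.0000e+00 -0.0000e+00 -0.0000e+00  4.8710e+01]
 [-0.0000e+00  2.8000e-01 -9.6000e-01  3.7210e+02]
 [ 0.0000e+00  0.0000e+00  0.0000e+00  1.0000e+00]]
```

View pics/s1.png

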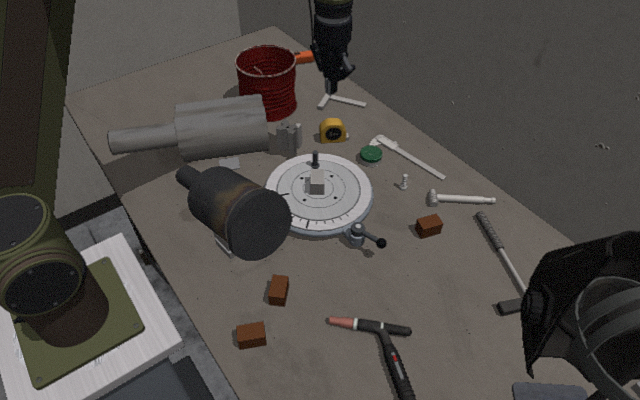

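View pics/w1.png

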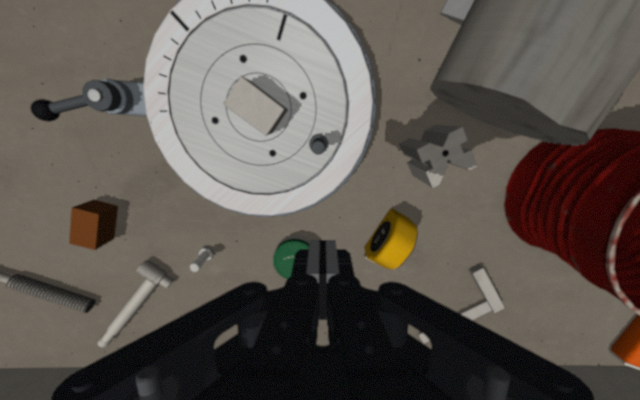

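```bash
python3 - <<'E'
from meas import *
from workcell import r
c=r.get_calibration("wrist");im=cv2.imread("pics/w1.png")
g=[566.6,-20.9]
print("post",onz(c,(318.5,139),84).round(1),"knob",onz(c,(40,110),54).round(1),"piv",onz(c,(93,95),75).round(1))
for p in [(308,241),(337,241),(308,272),(337,272)]: print("tip",onz(c,p,230).round(1))
A,v=polar(c,im,g,78,92,39);print("index",darkest(A,v,120,200))
A,v=polar(c,im,g,111,116,37);print("target",darkest(A,v,190,250))
cv2.imwrite("pics/w1c.png",crop(im,260,110,400,300,4))
E
```

```text
post [595.1  45.7  84. ] knob [ 568.6 -240.4   54. ] piv [ 555.1 -168.1   75. ]
tip [636.8  41.8 230. ]
tip [636.8  57.2 230. ]
tip [655.2  41.6 230. ]
tip [655.2  57.4 230. ]
index (np.float64(159.4807806542076), np.float32(116.86415))
target (np.float64(191.875), np.float32(172.29805))
```

View pics/w1c.png

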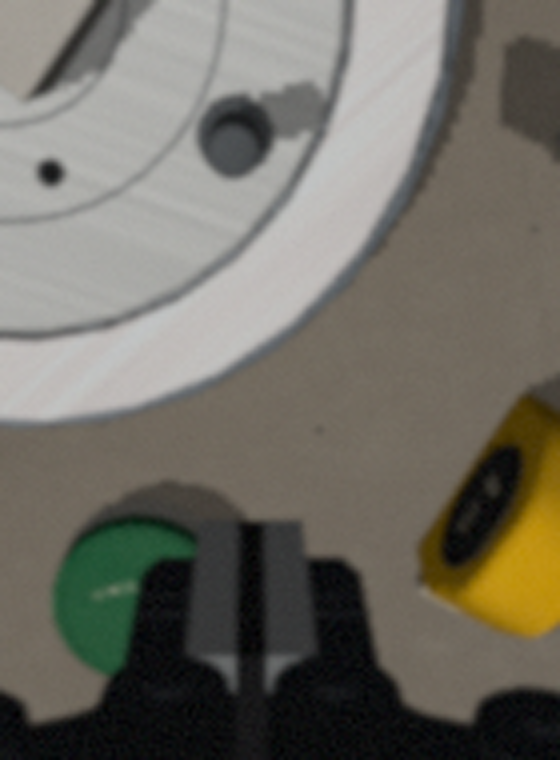

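send_rows(rows=[[[0,0,-0.05,0,0,0,-1],[0,0,-0.1,0,0,0,-1],[0,0,-0.14,0,0,0,-1],[0,0,-0.172,0,0,0,-1],[0,0,-0.172,0,0,0,-1],[0,0,-0.172,0,0,0,-1]]])

```text
clock: 2.7
ee_pos: [645.1, 50.7, 234.3]
eef_rot: [0.001, -0.0, 1.0, 0.0]
ft_force: [-0.3, -0.5, 0.2]
width: 0.3
```

```bash
cat > look.py <<'E'
import sys
from h import *
from workcell import r
t=sys.argv[1]
s=r.sense();print(s["clock"],s["ee_pos"].round(1),s["ft_force"].round(1))
for n in sys.argv[2:]:
    im=r.read_camera(n)[:,:,::-1].copy();cv2.imwrite(f"pics/{n}_{t}.png",im)
    if n=="scene": cv2.imwrite(f"pics/{n}_{t}c.png",crop(im,230,90,430,240,4))
E
python3 look.py a scene wrist
```

```text
2.7 [645.1  50.7 234.3] [-0.3 -0.5  0.2]
```

View pics/scene_ac.png

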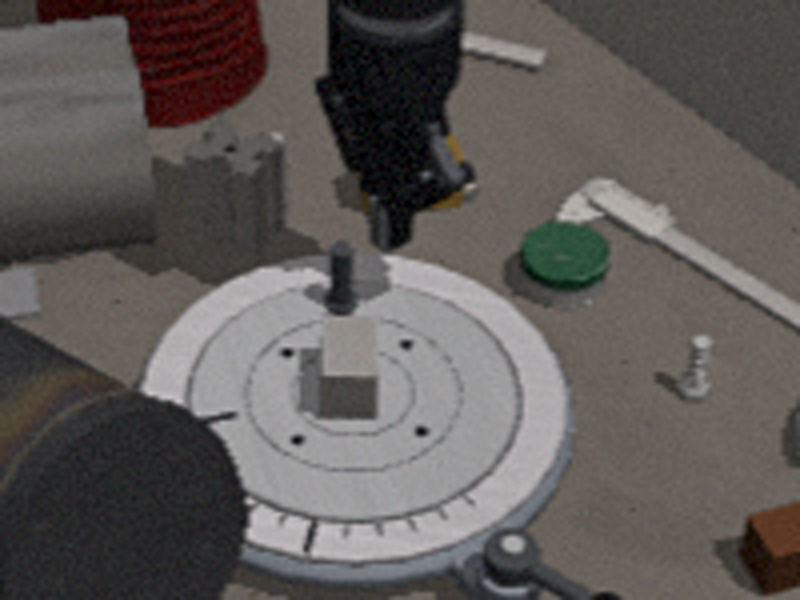

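View pics/wrist_a.png

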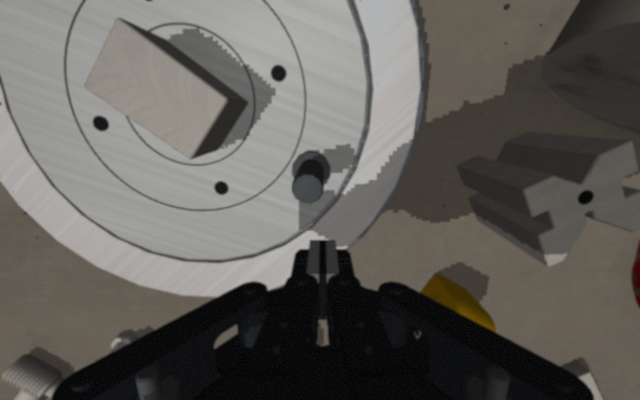

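send_rows(rows=[[[-0.01,-0.003,0,0,0,0,-1],[-0.018,-0.003,0,0,0,0,-1],[-0.026,-0.003,0,0,0,0,-1],[-0.034,-0.003,0,0,0,0,-1],[-0.042,-0.003,0,0,0,0,-1],[-0.05,-0.003,0,0,0,0,-1],[-0.058,-0.003,0,0,0,0,-1],[-0.065,-0.003,0,0,0,0,-1]]])

```text
clock: 3.8
ee_pos: [580.6, 47.1, 233.6]
eef_rot: [0.002, 0.0, 1.0, 0.0]
ft_force: [3.6, 1.4, 1.7]
width: 0.1
```

```bash
python3 look.py b scene wrist
```

```text
3.8 [580.6  47.1 233.6] [3.6 1.4 1.7]
```

View pics/scene_bc.png

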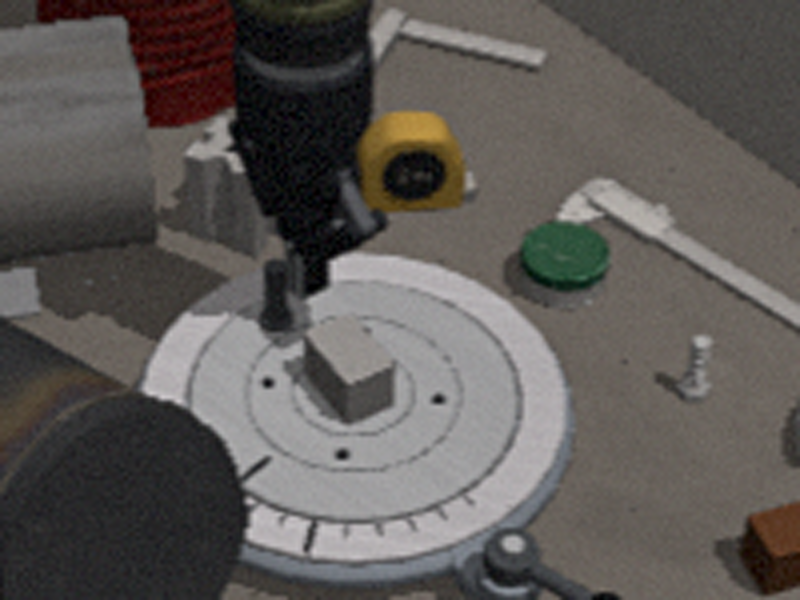

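View pics/wrist_b.png

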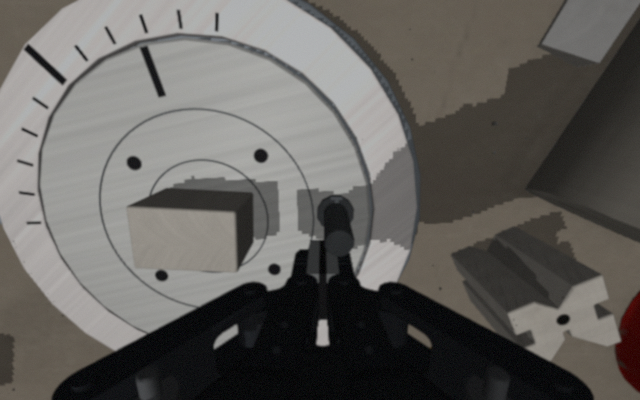

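```bash
cat > ang.py <<'E'
# python3 ang.py name pic ix iy tx ty [cx cy]
import sys
from meas import *
from workcell import r
g=np.array([566.6,-20.9]);c=r.get_calibration(sys.argv[1]);im=cv2.imread(sys.argv[2])
A,v=polar(c,im,g,80,93,39);B,w=polar(c,im,g,103,118,37)
print("index",darkest(A,v,150,240),"target",darkest(B,w,205,235))
E
python3 ang.py wrist pics/wrist_b.png; python3 ang.py scene pics/scene_b.png
python3 - <<'E'
import numpy as np
print(np.rad2deg(np.arccos((580.6-11-7-566.6)/75))+100)
E
```

```text
index (np.float64(193.37612060150707), np.float32(117.70178)) target (np.float64(221.506139186012), np.float32(136.16093))
index (np.float64(191.8505407929142), np.float32(81.03613)) target (np.float64(221.73902167311232), np.float32(96.43412))
193.05722542845928
```

send_rows(rows=[[[-0.006,0,0,0,0,0,-1],[-0.012,0,0,0,0,0,-1],[-0.018,0,0,0,0,0,-1],[-0.023,0,0,0,0,0,-1],[-0.027,0,0,0,0,0,-1],[-0.03,0,0,0,0,0,-1],[-0.031,0,0,0,0,0,-1],[-0.031,0,0,0,0,0,-1]]])

```text
clock: 4.9
ee_pos: [548.9, 46.4, 232.5]
eef_rot: [-0.0, 0.001, 1.0, -0.001]
ft_force: [4.5, -2.7, -1.3]
width: 0.1
```

```bash
python3 look.py c scene wrist;python3 ang.py wrist pics/wrist_c.png; python3 ang.py scene pics/scene_c.png
```

```text
4.9 [548.9  46.4 232.5] [ 4.5 -2.7 -1.3]
index (np.float64(217.54173515932115), np.float32(125.667145)) target (np.float64(221.44934681038546), np.float32(138.39459))
index (np.float64(217.95534463217504), np.float32(83.93006)) target (np.float64(221.72211647604195), np.float32(98.92343))
```

View pics/wrist_c.png

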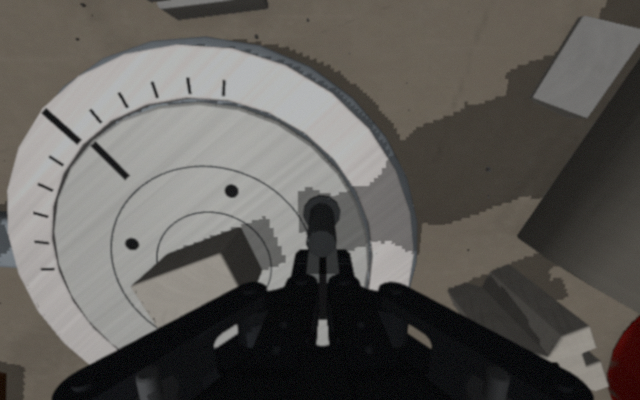

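send_rows(rows=[[[-0.001,0,0,0,0,0,-1],[-0.002,0,0,0,0,0,-1],[-0.003,0,0,0,0,0,-1],[-0.0038,0,0,0,0,0,-1],[-0.0043,0,0,0,0,0,-1],[-0.0043,0,0,0,0,0,-1],[-0.0043,0,0,0,0,0,-1],[-0.0043,0,0,0,0,0,-1]]])

```text
clock: 6.0
ee_pos: [545.3, 46.4, 232.9]
eef_rot: [0.001, 0.001, 1.0, -0.001]
ft_force: [5.3, -4.3, 0.5]
width: 0.0
```

```bash
python3 look.py d scene wrist;python3 ang.py wrist pics/wrist_d.png; python3 ang.py scene pics/scene_d.png
```

```text
6.0 [545.3  46.4 232.9] [ 5.3 -4.3  0.5]
index (np.float64(220.44313066003306), np.float32(126.02989)) target (np.float64(221.4927013997802), np.float32(139.14772))
index (np.float64(220.7840224819657), np.float32(82.13357)) target (np.float64(221.7151991059918), np.float32(97.47487))
```

View pics/wrist_d.png

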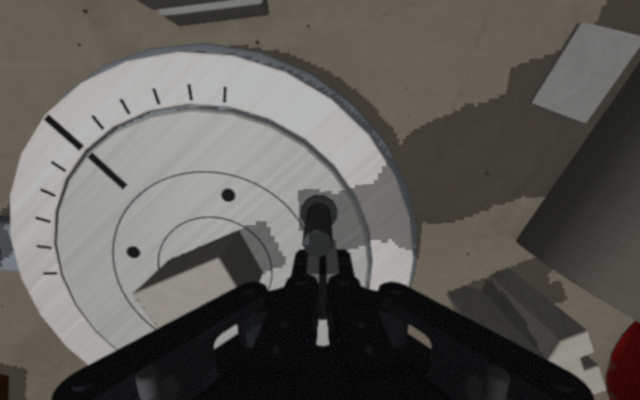

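send_rows(rows=[[[-0.0006,0,0,0,0,0,-1],[-0.0012,0,0,0,0,0,-1],[-0.0012,0,0,0,0,0,-1],[-0.0012,0,0,0,0,0,-1],[0.005,0,0,0,0,0,-1],[0.015,0,0,0,0,0,-1],[0.015,0,0,0,0,0,-1],[0.015,0,0,0,0,0,-1]]])

```text
clock: 7.1
ee_pos: [559.5, 47.0, 232.3]
eef_rot: [-0.001, 0.0, 1.0, 0.0]
ft_force: [-0.1, 0.3, 0.5]
width: 0.1
```

```bash
python3 look.py e scene wrist;python3 ang.py wrist pics/wrist_e.png; python3 ang.py scene pics/scene_e.png
```

```text
7.1 [559.5  47.  232.3] [-0.1  0.3  0.5]
index (np.float64(221.42618879391145), np.float32(124.13544)) target (np.float64(221.55070579023686), np.float32(138.7942))
index (np.float64(221.76148035113133), np.float32(88.15873)) target (np.float64(221.7297776128272), np.float32(99.48484))
```

View pics/wrist_e.png

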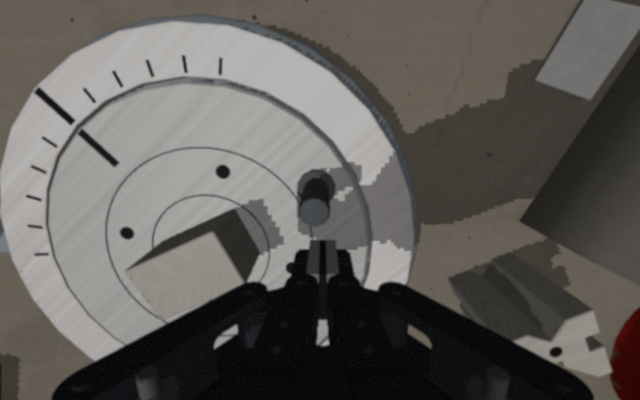

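send_rows(rows=[[[0.005,0,0.05,0,0,0,-1],[0.01,0,0.1,0,0,0,-1],[0.015,-0.02,0.13,0,0,0,-1],[0.025,-0.07,0.14,0,0,-0.05,-1],[0.035,-0.12,0.14,0,0,-0.1,-1],[0.05,-0.17,0.14,0,0,-0.1,-1],[0.06,-0.21,0.14,0,0,-0.1,-1],[0.06,-0.21,0.14,0,0,-0.1,-1]]])

```text
clock: 8.2
ee_pos: [619.9, -166.0, 372.1]
eef_rot: [-0.0, 0.052, 0.999, -0.0]
ft_force: [-0.5, 0.6, 1.3]
width: -0.2
```

```bash
python3 look.py f scene wrist top;python3 ang.py wrist pics/wrist_f.png; python3 ang.py scene pics/scene_f.png
```

```text
8.2 [ 619.9 -166.   372.1] [-0.5  0.6  1.3]
index (np.float64(220.34043807200504), np.float32(122.275314)) target (np.float64(220.7241320016655), np.float32(143.75632))
index (np.float64(221.74529764855046), np.float32(85.925476)) target (np.float64(221.72600007668933), np.float32(100.40645))
```

View pics/wrist_f.png

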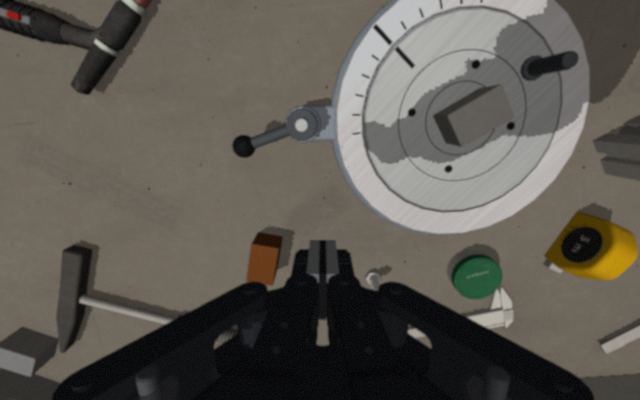

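```bash
python3 - <<'E'
from h import *
from workcell import r
c=r.get_calibration("wrist")
print("wrist knob",onz(c,(243.5,146),54),"pivtop z75",onz(c,(301.5,124.5),75))
c=r.get_calibration("top");print("brown",onz(c,(384,129),36))
P=np.array([553,-178.])
for d in range(-74,-150,-10):
    t=np.deg2rad(d);u=np.array([np.cos(t),np.sin(t)]);k=np.array([np.sin(t),-np.cos(t)])
    print(d,"knob",(P+60*u).round(1),"finger",(P+62*u-22*k).round(1))
E
```

```text
wrist knob [ 569.14938358 -234.09196993   54.        ] pivtop z75 [ 554.23147585 -174.32204994   75.        ]
brown [ 703.46468983 -240.78793455   36.        ]
-74 knob [ 569.5 -235.7] finger [ 591.2 -231.5]
-84 knob [ 559.3 -237.7] finger [ 581.4 -237.4]
-94 knob [ 548.8 -237.9] finger [ 570.6 -241.4]
-104 knob [ 538.5 -236.2] finger [ 559.3 -243.5]
-114 knob [ 528.6 -232.8] finger [ 547.9 -243.6]
-124 knob [ 519.4 -227.7] finger [ 536.6 -241.7]
-134 knob [ 511.3 -221.2] finger [ 525.8 -237.9]
-144 knob [ 504.5 -213.3] finger [ 515.8 -232.2]
```

send_rows(rows=[[[-0.006,-0.035,0,0,0,0,-1],[-0.012,-0.069,0,0,0,0,-1],[-0.012,-0.069,-0.05,0,0,0,-1],[-0.012,-0.069,-0.1,0,0,0,-1],[-0.012,-0.069,-0.14,0,0,0,-1],[-0.012,-0.069,-0.159,0,0,0,-1],[-0.012,-0.069,-0.159,0,0,0,-1]]])

```text
clock: 9.22
ee_pos: [606.8, -230.2, 212.0]
eef_rot: [-0.002, 0.049, 0.999, 0.001]
ft_force: [-0.4, 0.7, -0.3]
width: -0.3
```

```bash
python3 look.py g wrist scene
```

```text
9.225 [ 606.8 -230.2  212. ] [-0.4  0.7 -0.3]
```

View pics/wrist_g.png

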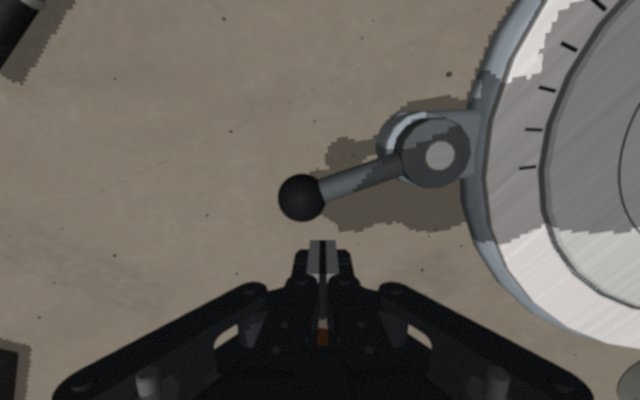

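View pics/scene_g.png

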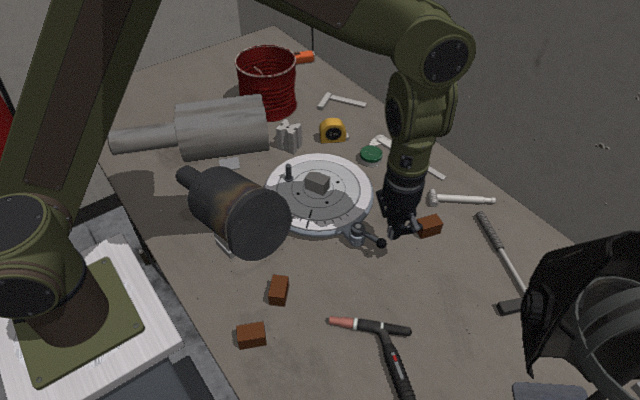

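send_rows(rows=[[[-0.009,-0.004,0,0,0,0,-1],[-0.017,-0.005,0,0,0,0,-1],[-0.022,-0.007,0,0,0,-0.03,-1],[-0.027,-0.009,0,0,0,-0.06,-1],[-0.032,-0.011,0,0,0,-0.12,-1],[-0.037,-0.012,0,0,0,-0.18,-1],[-0.043,-0.013,0,0,0,-0.25,-1],[-0.049,-0.014,0,0,0,-0.32,-1]]])

```text
clock: 10.32
ee_pos: [558.9, -246.5, 214.1]
eef_rot: [0.001, 0.211, 0.978, 0.0]
ft_force: [1.8, 0.9, 0.7]
width: -0.2
```

```bash
python3 look.py i wrist
```

```text
10.325 [ 558.9 -246.5  214.1] [1.8 0.9 0.7]
```

View pics/wrist_i.png

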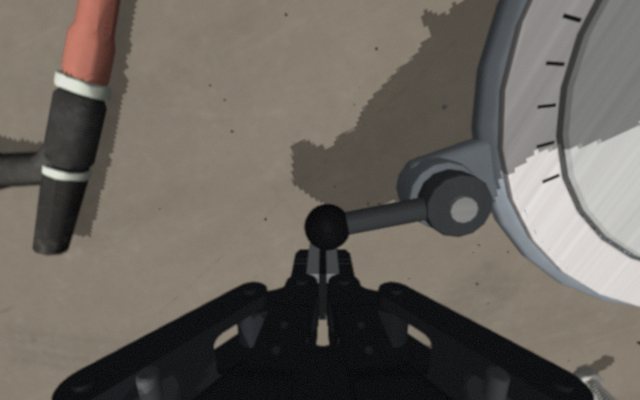

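send_rows(rows=[[[-0.005,0,0,0,0,-0.08,-1],[-0.011,0,0,0,0,-0.16,-1],[-0.0165,0.001,0,0,0,-0.24,-1],[-0.022,0.002,0,0,0,-0.32,-1],[-0.0275,0.004,0,0,0,-0.4,-1],[-0.033,0.006,0,0,0,-0.46,-1],[-0.037,0.008,0,0,0,-0.5,-1],[-0.04,0.0095,0,0,0,-0.5,-1]]])

```text
clock: 11.38
ee_pos: [518.9, -236.9, 213.9]
eef_rot: [0.001, 0.444, 0.896, -0.0]
ft_force: [1.4, -0.5, -0.3]
width: -0.1
```

```bash
python3 look.py j wrist scene
```

```text
11.375 [ 518.9 -236.9  213.9] [ 1.4 -0.5 -0.3]
```

View pics/wrist_j.png

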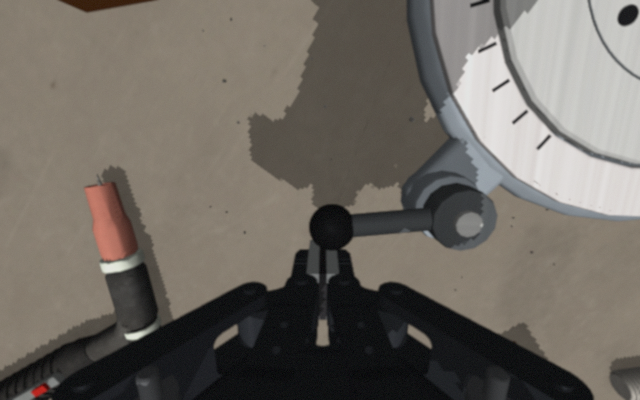

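send_rows(rows=[[[-0.0015,0.002,0,0,0,0,-1],[-0.003,0.004,0,0,0,0,-1],[-0.003,0.004,0,0,0,0,-1]]])

```text
clock: 11.85
ee_pos: [515.4, -232.6, 213.6]
eef_rot: [-0.0, 0.444, 0.896, -0.0]
ft_force: [-0.4, -1.7, 0.4]
width: 0.1
```

send_rows(rows=[[[-0.001,0.0015,0,0,0,0,-1],[-0.002,0.003,0,0,0,0,-1],[-0.002,0.003,0,0,0,0,-1]]])

```text
clock: 12.22
ee_pos: [514.8, -231.3, 213.8]
eef_rot: [0.002, 0.445, 0.896, -0.002]
ft_force: [1.5, -8.6, -4.3]
width: -0.1
```

```bash
python3 look.py k wrist scene
```

```text
12.225 [ 514.8 -231.3  213.8] [ 1.5 -8.6 -4.3]
```

View pics/wrist_k.png

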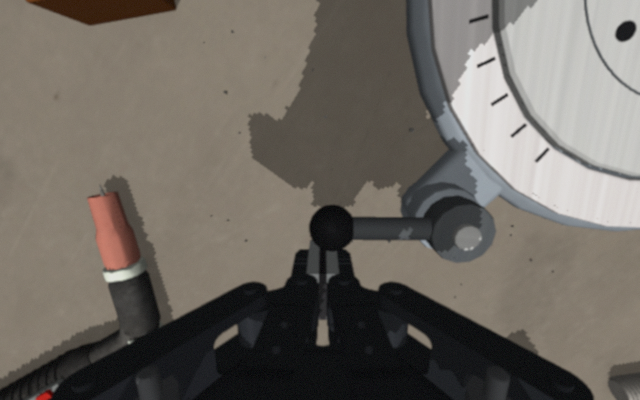

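View pics/scene_k.png

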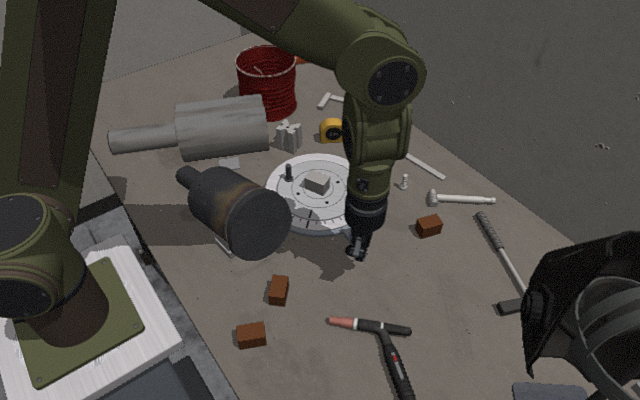

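send_rows(rows=[[[-0.001,0.0015,0,0,0,0,-1],[-0.001,0.0015,0,0,0,0,-1],[-0.001,0.0015,0,0,0,0,-1]]])

```text
clock: 12.7
ee_pos: [514.5, -230.7, 214.0]
eef_rot: [0.003, 0.445, 0.896, -0.003]
ft_force: [3.3, -11.3, -5.7]
width: -0.5
```

send_rows(rows=[[[0.006,-0.008,0,0,0,0,-1],[0.015,-0.02,0,0,0,0,-1],[0.018,-0.024,0,0,0,0,-1],[0.018,-0.024,0.05,0,0,0,-1],[0.018,-0.024,0.1,0,0,0,-1],[0.018,-0.024,0.15,0,0,0,-1],[0.018,-0.06,0.17,0,0,0,-1],[0.018,-0.1,0.17,0,0,0,-1]]])

```text
clock: 13.7
ee_pos: [531.6, -328.6, 386.7]
eef_rot: [0.002, 0.443, 0.896, 0.0]
ft_force: [1.0, -0.7, -0.7]
width: 0.0
```

```bash
python3 look.py l wrist scene top; python3 ang.py scene pics/scene_l.png; python3 ang.py top pics/top_l.png; python3 - <<'E'
from h import *
im=cv2.imread("pics/top_l.png");cv2.imwrite("pics/top_lc.png",crop(im,200,95,400,245,4))
E
```

```text
13.7 [ 531.6 -328.6  386.7] [ 1.  -0.7 -0.7]
index (np.float64(221.7583937983723), np.float32(72.70094)) target (np.float64(221.70623895740886), np.float32(60.396942))
index (np.float64(221.363578120513), np.float32(53.130173)) target (np.float64(221.4484964632609), np.float32(40.19362))
```

View pics/top_lc.png

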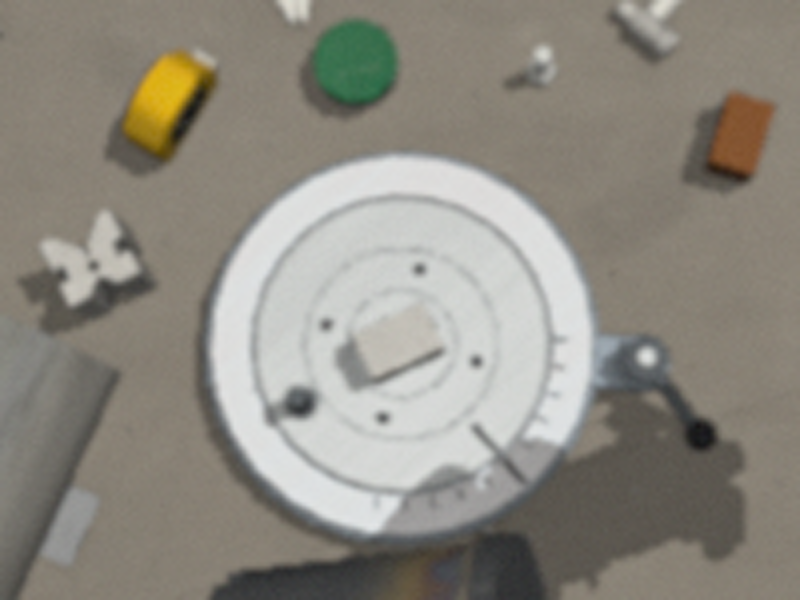

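View pics/wrist_l.png

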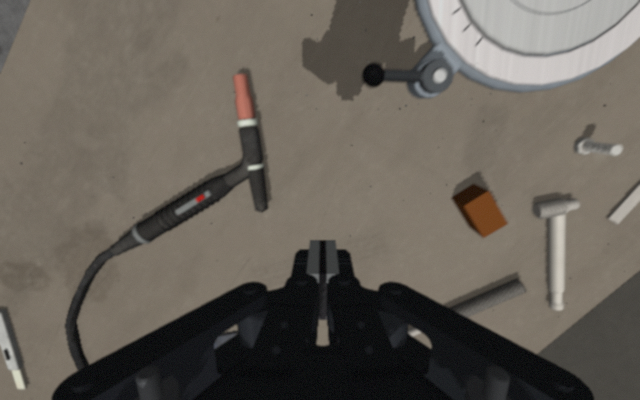

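View pics/scene_l.png

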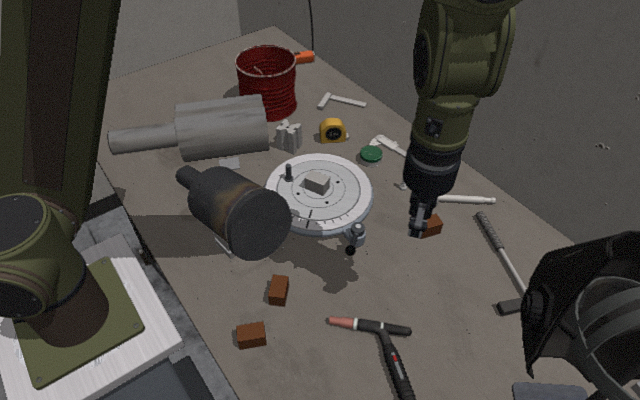

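```bash
python3 - <<'E'
from h import *
from workcell import r
c=r.get_calibration("top");P=onz(c,(200+648/4,95+357/4),75)[:2]
a=[]
for p in [(735,335),(701,434)]:
    k=onz(c,(200+p[0]/4,95+p[1]/4),56)[:2];d=k-P;a.append(np.rad2deg(np.arctan2(d[1],d[0])));print(k.round(1),np.hypot(*d).round(1),a[-1].round(1))
print("swing",a[0]-a[1])
c=r.get_calibration("wrist")
k=onz(c,(373,74),54)[:2];P=onz(c,(439,75),75)[:2];d=k-P;print(np.rad2deg(np.arctan2(d[1],d[0])),np.hypot(*d))
E
```

```text
[ 569.1 -235.7] 59.9 -73.9
[ 505.6 -213.3] 58.6 -143.1
swing 69.18844123580995
-146.5885218455564 54.28137148813634
```

The swing measures 69.2° against the 70° stop, the mark is in line to within 0.1°, and the arm is clear. I'm handing in.

```bash
python3 -c "
from workcell import r
print(r.sense()['ft_force'],r.sense()['qd']);print(r.hand_in())"
```

```text
[ 0.23550944  0.33569486 -0.47546318] [ 0.03022156 -0.01082113 -0.03659821  0.0047369   0.01386341  0.00585809]
the job is handed in; nothing more can be done
None
```

The job is done and handed in after about 14 s of the 64 s allowed; the hand-in itself reports no verdict.

With the gripper shut, I pushed the upright post from its far side until the plate had turned about 62° counterclockwise. I then backed off and pushed the lever knob round until the force rose at its stop, to about 12 N. Last, I withdrew the fingers and raised them clear.

Last checks:
- **Index mark:** it reads 221.36° against the long line's 221.45° in the top camera, and 221.76° against 221.71° in the scene camera. That is within 0.1°, or about 0.2 mm at the rim.
- **Collar:** the long line stayed at its starting angle.
- **Lever:** it swung 69.2° of the nominal 70° by the top camera. A rougher wrist-camera reading put it about 3.5° further round. The lever had also stopped solidly under the push.
- **Block and bystanders:** in the final pictures the block lies in the middle of the plate, and the tin, vee block, tape and bolt look unmoved. I judged these by eye rather than measuring them.
- **Arm:** it was clear of everything, with the wrist force at noise level.

One reading disagreed slightly. A wrist picture taken partway through put both lines about 1° off the other views, though still within 0.4° of each other.

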